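Unlock the sanding jig's stop

TASK

The red-topped wooden blank is locked in the sanding jig by the blue sliding stop. With a fingertip on the knurled rim of the dark locking collar, roll it anticlockwise (seen from above) turn after turn until its white dot has come round to the red arrow for the second time, and leave it there; then push the stop by its orange tab away from the blank as far as it will go. Grip nothing (neither the collar nor the tab), and leave the blank and all the other things where they are.

Things in the scene. Friction and masses are not known exactly. Their poses are not given: they have to be found in the camera images.
- jig: Fixed plywood jig, 240 x 390 x 12 mm; origin on the table. In its frame (z up) the board spans x +-120, y -180..210 mm. Along +y: wooden fence (y -132..-112, top 40 mm above the table), blank, blue stop, then an aluminium tunnel (x +-30, y 80..185, top at 40 mm) under the locking collar; the stop's steel bar (30 mm wide, top at 24 mm) runs into it.
- collar (a joint): Collar angle in rad, counted over full turns, growing as it loosens (anticlockwise from above). The white dot is at the arrow at 0, 6.28 and 12.57. It starts between 0.8 and 4.2, so the dot arrives the second time at 12.57; it can go on to 20. It stays where left; turning takes about 0.05 N m (1.5 N at the rim). Each turn raises it 3 mm; below about 8.4 it blocks the stop.
- collar_top (a point): Centre of the collar's top face, on its vertical axis (jig x 0, y 115 mm), 66 mm above the table plus 3 mm per turn. Dark steel disc, 73 mm diameter over its knurls (36 low upright ridges), 22 mm tall, all below this point. Above it a bright hub, 28 mm diameter, 8 mm high, and a fixed 12 mm stud ending 92 mm above the table.
- collar_dot (a point): White dot of 16 mm diameter on the collar's top face, 25 mm from the collar's axis; it turns with the collar.
- pointer (a point): Tip of the red arrow head painted on the tunnel's top, 41 mm from the collar's axis on its +y side in the jig's frame, 41 mm above the table; nothing stands up there.
- stop (a joint): Travel of the blue stop in m: 0 against the blank (start, locked), 0.05 at its end, fully away from the blank. It slides along the jig's +y with about 2 N of friction once the collar is loosened and stays where it is left.
- stop_tab (a point): Middle of the top edge of the stop's orange upright tab, 85 mm above the table; moves with the stop. Tab 60 mm wide (jig x), 8 thick (jig y), 42 high; its face towards the blank (-y, 4 mm from this point) is pushed in the jig's +y to free the stop. The blue block below is 100 x 40 mm (jig x, y; +y face 36 mm from this point), top 45 mm above the table.
- blank: Loose round-ended wooden blank with red top, 200 x 66 x 18 mm, lying on the jig board between fence and stop (its top 30 mm above the table), its length along the jig's x; origin at the centre of its underside.
- sand_block: Loose cork sanding block 55 x 32 x 24 mm on the jig board; origin centre of underside. Leave alone.
- tape: Loose roll of yellow tape, 100 mm diameter, 45 mm tall, on the table; origin centre of underside. Leave alone.
- marker: Loose black marker, 120 x 12 x 12 mm, on the table; origin centre of underside. Leave alone.
- funnel: Red upside-down funnel, 92 mm diameter, 200 mm tall, on the table; origin centre of underside. Leave alone.
- jug: White plastic jug 100 x 120 x 145 mm on the right; origin centre of underside. Leave alone.
- awl: Awl with a wooden handle, 150 mm long, 20 mm thick, lying on the table at the right; origin on its underside. Leave alone.
Not all that is in view belongs to the job. Of the things like the blank, leave any that is grey; of the rest the smaller one is meant.

How it is judged:
By the outcome, as a careful person would: the job done as asked, in the order asked, and still so for the second after the job is handed in, with the robot touching nothing.
It also fails if it takes over 58 s, if anything falls off the work surface, if the arm or the gripper's body presses on something with over 40 N, if the wrist force passes 120 N, or if a joint passes its speed limit or range.

ROBOT

A 6-joint arm with a two-finger parallel gripper is mounted at the origin on the work surface. World frame = base frame: x ahead of the robot, y to its left, z up, the work surface at z = 0. Lengths are in m, angles in rad, forces in N, time in s.
With the tool pointing down it reaches from about 0.3 to 0.775 m from the base axis. Payload 14.6 kg.
Tool frame: the origin (TCP) lies midway between the tips of the shut fingers; the grasp point (between the pads) lies 19 mm behind it (ctrl.pinch_z is the distance from the TCP to the grasp point, in m); z points along the fingers, y is the line along which they close (so a half turn about z gives the same grasp; the last joint's range is limited). The gripper opens to 94 mm and grips with 3 to 60 N. Pads are 16 mm wide; open, the fingers measure 119 mm over their backs; the gripper's body (75 mm by 177 mm) begins 78 mm behind the grasp point.
Start: joints at [1.158, 0.3, 1.521, -0, 1.321, -0.067], TCP at [0.186, 0.517, 0.205] pointing down, gripper open.
Joint ranges: [-3.03, 3.03], [-0.79, 2.21], [0.23, 2.52], [-1.04, 4.18], [0, 3.07], [-2.55, 2.55]. Speed limits (rad/s): [2.22, 2.22, 2.57, 3.14, 3.14, 3.14].

INTERFACE

Orientations are given as [roll, pitch, yaw] about the fixed x, y, z axes, in that order (R = Rz(yaw) Ry(pitch) Rx(roll)).
In Python, from station import ctrl gives the robot as it stands.
- The arm moves only by the tool jog_arm, never from a script. Its argument "motion" is a list of rows, each a list of 7 numbers: the shift along the tool's x, y, z in m, then the turn, a rotation vector about the tool's x, y, z in rad, then the opening, from -1 (shut) to 1 (fully open). In form: [[tx, ty, tz, rx, ry, rz, gripper], ...]. A call has 1 to 5 rows; each row shifts and turns the commanded pose from where the row before left it, along the tool's axes as they then stand; what a row does not reach is not made up. A row lasts 1/10 s, in which the tool goes at most 50 mm and 8.59 degrees, less where a joint would pass 70% of its speed; a pose out of reach is approached as far as the arm can. A call is refused whole if a number of a shift passes 0.05 or a number of a turn 0.15, either way. A call with a gripper value outside its range is refused whole. The fingers move at their own pace and stop on an object; "squeeze" is the grip in N (left out, the last holds). Time passes only in rows, so rows that do not move let the fingers close. It gives the time, the measured TCP pose, the force, the opening and the grip force at its end, in the units of the state.
- ctrl.get_obs(): the state, without advancing time (a new reading comes with each control period).
- ctrl.camera(name): name is "scene" or "top" or "wrist"; returns the picture (480x640x3 uint8, red, green, blue); there is no depth.
- ctrl.camera_model(name): a dict with "intrinsics" (3x3 intrinsics, pixels), "k1" (the pictures are not rectified: a ray, as slopes to the right and down, at radius r is drawn at 1 + k1 r^2 times it, then the intrinsics apply), "rvec" (rotation vector, rad) and "tvec" (3), from world to camera coordinates, as OpenCV has them. Camera axes: x right, y down, z forward; pixel columns grow to the right and rows downward; lengths in m; the calibration is good to about 2 mm. A picture is of the moment at which its call begins: read the wrist's pose just before it. camera_model takes no time and is no camera call; for the wrist camera it gives the pose at the moment of the call.
- ctrl.hand_in(): hands the job in; it is judged then, once.
The state is a dict: "time_s": time; "qpos": joint angles; "joint_vel": joint speeds; "tau": joint torques, N m; "ee_pos": TCP position; "eef_rot": TCP orientation; "force": force on the tool from outside, world axes, zero at the start; "moment": the same for the moment, N m; "grip_width": finger opening in m; "grip_force": force on a finger pad.
Only numpy, scipy, OpenCV 4.12 (cv2) and the standard library are available. Lean on these libraries where they do the work, as an engineer would, in place of code of your own. Each camera call takes 0.05 s, during which the arm holds its last target. There are 200 camera calls.

## Working session

There is one attempt and no reset: what is moved stays moved. The work goes in short steps, Python scripts to look and compute and a tool call to move; the robot and the scene stay as the last step left them, time stands still between calls to the robot, and variables do not carry over. Pictures are saved under pics/ and viewed, at most 10 in all, crops included, and the job is handed in when it is done.

Besides the shell and the picture viewer there is one more tool, called after "Call:" by a JSON object that holds its "name" and its "arguments". jog_arm: Moves the arm, as the interface text tells. Its arguments: {"type":"object","properties":{"motion":{"type":"array"},"squeeze":{"type":"number"}},"required":["motion"]}

```bash
mkdir -p pics; ls; python3 - <<'E'
from station import ctrl
import cv2,numpy as np
o=ctrl.get_obs();print(o['time_s'],o['ee_pos'],o['eef_rot'],o['force'])
for n in ['scene','top']:
    im=ctrl.camera(n);cv2.imwrite(f'pics/{n}0.png',im[:,:,::-1]);m=ctrl.camera_model(n)
    R=cv2.Rodrigues(np.array(m['rvec'],float))[0];print(n,-R.T@np.array(m['tvec']).ravel(),m['intrinsics'],m['k1'])
E
```

```text
pics
0.0 [0.18632439 0.51719983 0.2048699 ] [-3.14042243e+00 -6.19927088e-05  2.79577993e+00] [ 0.14011855  0.80774835 -1.05099591]
scene [ 0.96501356 -0.65060139  0.76070856] [[483.32208594   0.         316.75085138]
 [  0.         483.32208594 240.11710565]
 [  0.           0.           1.        ]] -0.014863862366597171
top [0.27552129 0.05876918 1.37481123] [[542.52754427   0.         309.19429156]
 [  0.         542.52754427 245.70020349]
 [  0.           0.           1.        ]] 0.008371438128253453
```

View pics/scene0.png

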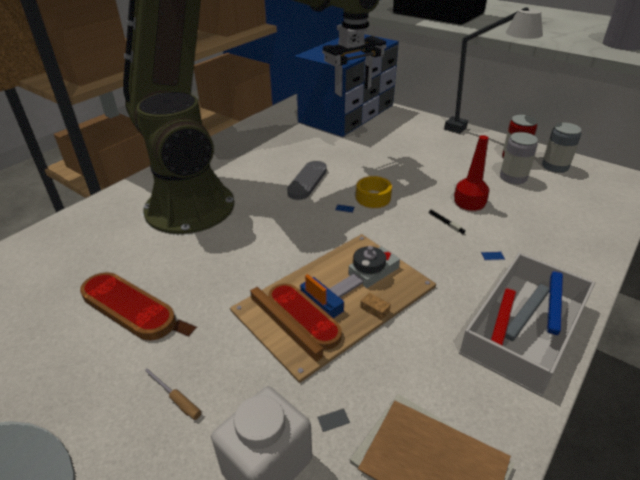

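View pics/top0.png

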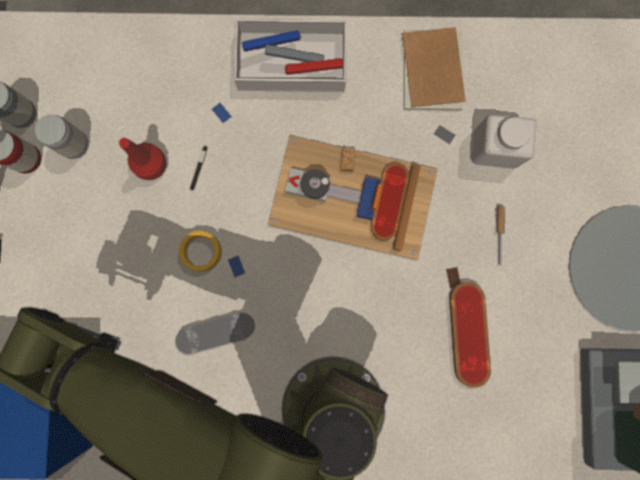

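Like the blank: the red one in the jig (top 390,200), a larger red one with a dark tag (470,333) and a grey one (215,332). The jig one is meant: it is red, it is the smaller of the two red ones, and the stop locks it. The collar is at (315,183) with its dot near (323,181), and the arrow at (293,180). The crop will confirm this.

```bash
cat > h.py <<'E'
from station import ctrl
import cv2,numpy as np
def cam(m):
    return cv2.Rodrigues(np.array(m['rvec'],float))[0],np.array(m['tvec'],float).ravel(),np.array(m['intrinsics']),m['k1']
def ray(m,uv,z):
    R,t,K,k=cam(m);d=np.array([(uv[0]-K[0,2])/K[0,0],(uv[1]-K[1,2])/K[1,1]]);s=d.copy()
    for _ in range(8): s=d/(1+k*(s@s))
    c=-R.T@t;v=R.T@np.array([*s,1.]);return c+v*(z-c[2])/v[2]
def proj(m,p):
    R,t,K,k=cam(m);q=R@np.asarray(p)+t;s=q[:2]/q[2];s=s*(1+k*(s@s));return K[:2,:2]@s+K[:2,2]
def blobs(im,lo,hi,amin=15):
    hsv=cv2.cvtColor(im,cv2.COLOR_RGB2HSV);mk=cv2.inRange(hsv,np.array(lo),np.array(hi))
    n,l,s,c=cv2.connectedComponentsWithStats(mk);return [(c[i],s[i]) for i in range(1,n) if s[i][4]>=amin],mk,l
E
python3 - <<'E'
from h import *
im=cv2.imread('pics/top0.png')[:,:,::-1].copy();m=ctrl.camera_model('top')
crop=im[125:265,260:445];cv2.imwrite('pics/c1.png',cv2.resize(crop,None,fx=4,fy=4,interpolation=cv2.INTER_CUBIC)[:,:,::-1])
hsv=cv2.cvtColor(im,cv2.COLOR_RGB2HSV)
def find(name,lo,hi,z):
    b,_,_=blobs(im,lo,hi)
    for c,s in b:
        if 265<c[0]<445 and 130<c[1]<262: print(name,c.round(1),s,ray(m,c,z).round(4))
find('blue',(105,120,30),(125,255,255),.045)
find('orange',(6,190,120),(14,255,255),.085)
find('red',(0,190,80),(4,255,255),.030)
find('dark',(0,0,20),(179,60,85),.067)
E
```

```text
blue [366.8 198.1] [359 179  18  39 399] [ 0.5216 -0.0732  0.045 ]
orange [376.6 197. ] [373 186   8  23  67] [ 0.517  -0.0928  0.085 ]
red [388.4 201. ] [376 172  28  61 586] [ 0.5176 -0.1287  0.03  ]
red [396.4 202.6] [394 200   6   7  20] [ 0.5139 -0.1486  0.03  ]
dark [313.2 184.4] [301 170  28  29 458] [0.5496 0.0603 0.067 ]
```

View pics/c1.png

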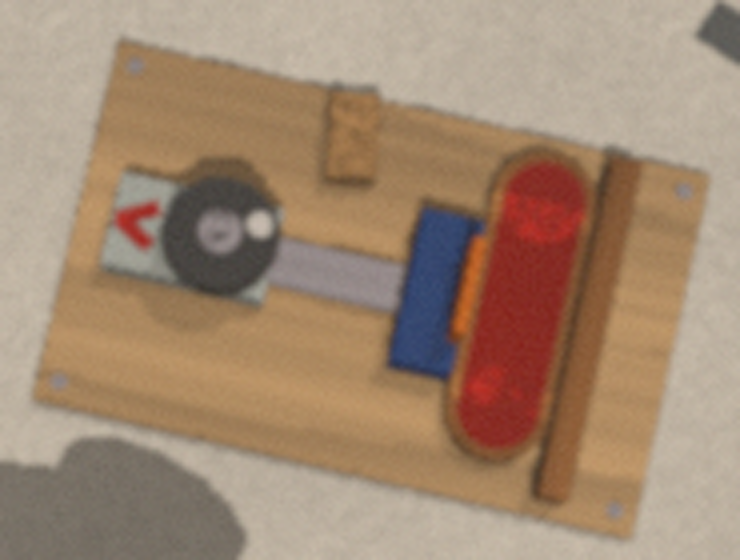

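The crop shows the red blank between the fence and the stop. The tab is orange at crop (468,287), the hub at (220,233), the dot at (260,224) and the screws at (136,66), (684,190), (614,510) and (58,382). Next I'll get the jig pose from the screws and check it against the collar.

```bash
python3 - <<'E'
from h import *
m=ctrl.camera_model('top')
P=lambda c:(260+(c[0]-1.5)/4,125+(c[1]-1.5)/4)
S=[ray(m,P(c),.012)[:2] for c in [(136,66),(684,190),(614,510),(58,382)]]
ey=(S[0]-S[1]+S[3]-S[2]);print('len',np.linalg.norm(S[0]-S[1]),np.linalg.norm(S[0]-S[3]));ey/=np.linalg.norm(ey);ex=np.array([ey[1],-ey[0]])
c=np.mean(S,0);o=c-.015*ey;print('jig o',o,'yaw',np.arctan2(ex[1],ex[0]))
print('collar from screws',o+.115*ey)
cc=ray(m,P((220,233)),.08)[:2];d=ray(m,P((260,224)),.068)[:2];cd=o+.115*ey
print('hub ray',cc,'dot',d,np.linalg.norm(d-cd))
for C in (cc,cd):
    v=d-C;print('collar angle',(np.arctan2(v[1],v[0])-np.arctan2(ey[1],ey[0]))%6.2832)
o_=ctrl.get_obs();y=o_['eef_rot'][2];w=np.r_[cd+[.06,0]]-o_['ee_pos'][:2]
print('tool shift',w@[np.cos(y),np.sin(y)],w@[np.sin(y),-np.cos(y)])
E
```

```text
len 0.35917731415311094 0.2104983494629575
jig o [ 0.52916655 -0.05513776] yaw -0.2132747218013069
collar from screws [0.55350763 0.05725669]
hub ray [0.55056387 0.05690582] dot [0.55905139 0.03250933] 0.025360691126655354
collar angle 3.6896843530336243
collar angle 3.5752582078965585
tool shift -0.5577921920847492 -0.28797361722049225
```

Call:
{"name": "jog_arm", "arguments": {"motion": [[-0.014,-0.007,0,0,0,0,-1],[-0.028,-0.0145,0,0,0,0,-1],[-0.028,-0.0145,0,0,0,0,-1],[-0.028,-0.0145,0,0,0,0,-1],[-0.028,-0.0145,0,0,0,0,-1]]}}

```text
time_s: 0.6
ee_pos: [0.284, 0.4117, 0.2053]
eef_rot: [-3.141, 0.0, 2.796]
force: [0.1, 1.2, 0.4]
grip_width: 0.0574
grip_force: 0.0
```

Call:
{"name": "jog_arm", "arguments": {"motion": [[-0.028,-0.0145,0,0,0,0.14,-1],[-0.031,-0.0102,0,0,0,0.14,-1],[-0.032,-0.0057,0,0,0,0.14,-1],[-0.0325,-0.0013,0,0,0,0.14,-1],[-0.032,0.0033,0,0,0,0.14,-1]]}}

```text
time_s: 1.1
ee_pos: [0.3954, 0.2949, 0.2054]
eef_rot: [-3.141, 0.0, 2.09]
force: [0.2, 0.7, 1.2]
grip_width: 0.0175
grip_force: 0.0
```

Call:
{"name": "jog_arm", "arguments": {"motion": [[-0.031,0.0078,0,0,0,0.14,-1],[-0.0293,0.012,0,0,0,0.14,-1],[-0.027,0.016,0,0,0,0.14,-1],[-0.0245,0.0196,0,0,0,0.14,-1],[-0.0215,0.0228,0,0,0,0.14,-1]]}}

```text
time_s: 1.6
ee_pos: [0.5057, 0.1824, 0.2054]
eef_rot: [-3.141, 0.0, 1.39]
force: [1.1, -0.7, 0.2]
grip_width: 0.0005
grip_force: 0.0
```

Call:
{"name": "jog_arm", "arguments": {"motion": [[0,0,0,0,0,0.144,-1],[0,0,0,0,0,0.144,-1],[0,0,0,0,0,0.144,-1],[0,0,0,0,0,0.144,-1],[0,0,0,0,0,0.144,-1]]}}

```text
time_s: 2.1
ee_pos: [0.5049, 0.1834, 0.2053]
eef_rot: [-3.142, 0.0, 0.669]
force: [-0.5, -0.3, -0.8]
grip_width: 0.0005
grip_force: 0.0
```

Call:
{"name": "jog_arm", "arguments": {"motion": [[0,0,0,0,0,0.144,-1],[0,0,0,0,0,0.144,-1],[0,0,0,0,0,0.144,-1],[0,0,0,0,0,0.144,-1],[0,0,0,0,0,0,-1]]}}

```text
time_s: 2.6
ee_pos: [0.5049, 0.1836, 0.2053]
eef_rot: [3.141, 0.0, 0.097]
force: [-0.1, 0.2, -0.0]
grip_width: 0.0005
grip_force: 0.0
```

Call:
{"name": "jog_arm", "arguments": {"motion": [[0.019,0.026,0,0,0,0,-1],[0.019,0.026,0,0,0,0,-1],[0.019,0.026,0,0,0,0,-1],[0.019,0.026,0,0,0,0,-1],[0.019,0.025,0,0,0,0,-1]]}}

```text
time_s: 3.1
ee_pos: [0.613, 0.0638, 0.2054]
eef_rot: [3.142, 0.0, 0.105]
force: [-0.6, 1.1, 0.3]
grip_width: 0.0003
grip_force: 0.0
```

```bash
python3 - <<'E'
from h import *
o=ctrl.get_obs();print(o['time_s'],o['ee_pos'],o['eef_rot'],o['qpos'],o['force'])
m=ctrl.camera_model('wrist');im=ctrl.camera('wrist');cv2.imwrite('pics/w1.png',im[:,:,::-1])
print(-cam(m)[0].T@cam(m)[1])
for p in [(.5535,.0573,.068),(.5590,.0325,.068)]: print(proj(m,p))
E
```

```text
3.1 [0.61298645 0.06381458 0.20536628] [3.14157598e+00 2.24227421e-04 1.04617559e-01] [ 4.43222903e-02  4.49459725e-01  1.31734034e+00 -3.07469719e-05
  1.37501540e+00  1.51050704e+00] [-0.56852983  1.08549363  0.34837581]
[0.68233921 0.07121122 0.38463279]
[318.13491759 296.98776269]
[347.79785451 293.81972551]
```

View pics/w1.png

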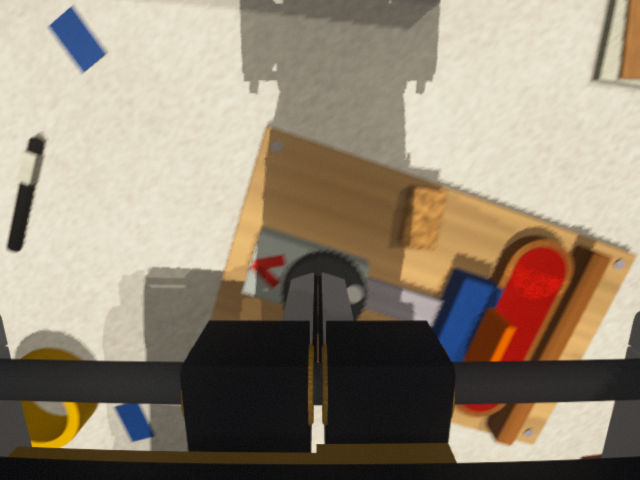

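The wrist view shows the collar partly behind the fingers, with its rim spanning columns 283 to 367. The dot is at (356,293), the arrow at (267,268) and three screws at (277,146), (619,263) and (528,432).

```bash
python3 - <<'E'
from h import *
m=ctrl.camera_model('wrist');print(m['intrinsics'][0][0])
im=cv2.imread('pics/w1.png')[:,:,::-1].copy()
A,B,C=[ray(m,p,.012)[:2] for p in [(277,146),(619,263),(528,432)]]
print('lens',np.linalg.norm(A-B),np.linalg.norm(B-C))
ey=(A-B)/np.linalg.norm(A-B);ex=np.array([ey[1],-ey[0]])
c=(A+C)/2;print('centre',c,'yaw',np.arctan2(ex[1],ex[0]),'collar',c+.1*ey)
g=im[240:330,270:380].astype(int)
for r in range(275,296,4): print(r,im[r,275:375].max(1)[::3])
print('dot',ray(m,(356,293),.0677),'arrow tip?',ray(m,(285,265),.041),ray(m,(252,268),.041))
print('edges',ray(m,(283,288),.0677),ray(m,(367,288),.0677))
# top via arrow color
E
```

```text
397.64284949666234
lens 0.3594539832424222 0.21074618788568353
centre [ 0.534312   -0.04867885] yaw -0.21621159136248133 collar [0.5557651  0.04899287]
275 [111 110  89  74  44  39  42  40  43  60  82  81  84  46  38  37  83  82
  77  66  48  45  39  40  43  41  43  39  51  84 111 124 132 136]
279 [107  92  83  64  37  44  81  83  82  83  81  85  83  39  28  23  83  81
  86  83  83  84  82  62  41  40  42  40  40  68  87  95  96 106]
283 [ 90  85  75  49  37  69  86  83  82  83  82  85  83  37  28  26  83  83
  82  84  81  84  84  79  40  40  48  50  42  47  78 102 105 103]
287 [ 88  86  71  41  32  82  84  83  85  83  83  81  82  29  41  23  82  84
  82  83  83  83  84  82  76 128 129 122 102  74  77  97 103 105]
291 [ 86  88  69  35  37  78  76  79  76  80  78  79  80  31  41  22  82  81
  83  82  83  81  83  80 115 141 141 140 127  99  66  91 100 102]
295 [ 87  84  67  47  52  75  75  74  74  76  73  76  76  25  43  17  78  82
  83  81  80  83  83  83  90 139 140 138 137 104  71  90 100  99]
dot [0.56247254 0.02247364 0.0677    ] arrow tip? [0.57250143 0.08594959 0.041     ] [0.5665819  0.11552732 0.041     ]
edges [0.56066797 0.0845741  0.0677    ] [0.56790219 0.01376064 0.0677    ]
```

```bash
python3 - <<'E'
from h import *
o=ctrl.get_obs();print(o['time_s'],o['ee_pos'],o['eef_rot'],o['joint_vel'].round(3))
m=ctrl.camera_model('wrist');im=ctrl.camera('wrist');cv2.imwrite('pics/w2.png',im[:,:,::-1])
old=cv2.imread('pics/w1.png')[:,:,::-1].copy()
t=[]
for (u,v) in [(277,146),(619,263),(528,432)]:
    w=old[v-10:v+11,u-10:u+11];s=im[max(0,v-22):v+23,max(0,u-22):u+23]
    r=cv2.minMaxLoc(cv2.matchTemplate(s,w,cv2.TM_CCOEFF_NORMED));t.append((max(0,u-22)+r[3][0]+10,max(0,v-22)+r[3][1]+10));print(t[-1],r[1])
A,B,C=[ray(m,p,.012)[:2] for p in t]
ey=(A-B)/np.linalg.norm(A-B);ex=np.array([ey[1],-ey[0]])
print('yaw',np.arctan2(ex[1],ex[0]),'collar',(A+C)/2+.1*ey)
b,_,_=blobs(im,(0,150,80),(5,255,255))
for c,s in b: 
    if s[4]>80 and c[0]<300:print(c,s,ray(m,c,.041))
ms=ctrl.camera_model('scene');sc=cv2.imread('pics/scene0.png')
cv2.imwrite('pics/s2.png',cv2.resize(sc[225:385,225:445],None,fx=3.5,fy=3.5,interpolation=cv2.INTER_CUBIC))
for nm,ey,cc in [('top',-.2133,(.5535,.0573)),('wr',0,(.5558,.049))]:
    print(nm,'scene pix of hub',proj(ms,(*cc,.076)),'top pix',proj(ctrl.camera_model('top'),(*cc,.076)))
E
```

```text
3.15 [0.61500825 0.06056633 0.20495177] [3.14067798e+00 8.05269688e-06 1.02097680e-01] [ 0.042 -0.04   0.075  0.001 -0.024  0.076]
(273, 150) 0.8458244204521179
(613, 266) 0.917279064655304
(523, 435) 0.9514924883842468
yaw -0.2168917820849458 collar [0.55164466 0.05305961]
[261.95194085 271.98151571] [246 259  33  33 541] [0.56371761 0.10627256 0.041     ]
top scene pix of hub [370.23970844 251.2132172 ] top pix [314.4730336  182.02746359]
wr scene pix of hub [369.06152143 253.58331494] top pix [317.90028294 181.14416023]
```

View pics/s2.png

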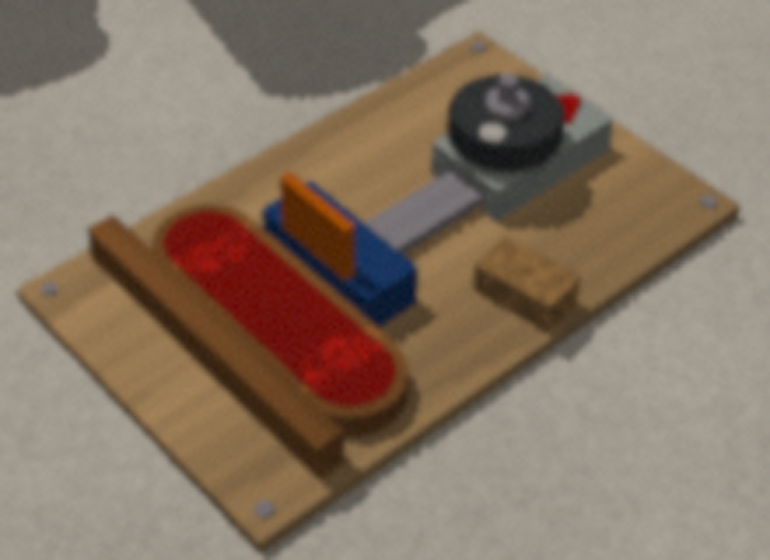

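Call:
{"name": "jog_arm", "arguments": {"motion": [[0,0,0.03,0,0,0,-1],[0,0,0.035,0,0,0,-1],[0,0,0.035,0,0,0,-1],[0,0,0.035,0,0,0,-1],[0,0,0.017,0,0,0,-1]]}}

```text
time_s: 3.7
ee_pos: [0.6105, 0.0656, 0.0503]
eef_rot: [-3.141, 0.004, 0.104]
force: [-0.7, -0.1, -0.1]
grip_width: 0.0
grip_force: 0.0
```

Call:
{"name": "jog_arm", "arguments": {"motion": [[0,0,0,0,0,0,-1],[0,0,0,0,0,0,-1]]}}

```text
time_s: 3.9
ee_pos: [0.6125, 0.0657, 0.0543]
eef_rot: [3.142, -0.0, 0.102]
force: [-0.1, -0.4, 0.6]
grip_width: 0.0003
grip_force: 0.0
```

Call:
{"name": "jog_arm", "arguments": {"motion": [[-0.005,0.0045,0,0,0,0,-1],[-0.005,0,0,0,0,0,-1],[0,0,0,0,0,0,-1],[-0.002,0,0,0,0,0,-1],[0,0,0,0,0,0,-1]]}}

```text
time_s: 4.4
ee_pos: [0.6009, 0.0599, 0.0537]
eef_rot: [3.142, -0.0, 0.1]
force: [-0.3, -0.6, 0.2]
grip_width: 0.0001
grip_force: 0.0
```

Call:
{"name": "jog_arm", "arguments": {"motion": [[-0.001,0,0,0,0,0,-1],[0,0,0,0,0,0,-1]]}}

```text
time_s: 4.6
ee_pos: [0.5999, 0.0599, 0.0534]
eef_rot: [-3.142, 0.0, 0.1]
force: [-0.4, 0.0, -0.7]
grip_width: 0.0003
grip_force: 0.0
```

Call:
{"name": "jog_arm", "arguments": {"motion": [[-0.001,0,0,0,0,0,-1],[0,0,0,0,0,0,-1]]}}

```text
time_s: 4.8
ee_pos: [0.5989, 0.0598, 0.0534]
eef_rot: [-3.142, -0.0, 0.1]
force: [0.2, 0.2, 0.5]
grip_width: 0.0
grip_force: 0.1
```

Call:
{"name": "jog_arm", "arguments": {"motion": [[-0.001,0,0,0,0,0,-1],[0,0,0,0,0,0,-1]]}}

```text
time_s: 5.0
ee_pos: [0.5983, 0.0597, 0.0537]
eef_rot: [3.142, -0.001, 0.1]
force: [3.2, 0.5, 0.7]
grip_width: 0.0007
grip_force: 1.4
```

Call:
{"name": "jog_arm", "arguments": {"motion": [[-0.0012,0,0,0,0,0,-1],[0,0,0,0,0,0,-1]]}}

```text
time_s: 5.2
ee_pos: [0.5976, 0.0596, 0.054]
eef_rot: [3.142, -0.003, 0.1]
force: [7.3, 0.4, -0.3]
grip_width: 0.001
grip_force: 3.2
```

Call:
{"name": "jog_arm", "arguments": {"motion": [[-0.0003,-0.0053,0,0,0,-0.12,-1],[-0.0003,-0.0053,0,0,0,-0.12,-1],[-0.0003,-0.0053,0,0,0,-0.12,-1],[-0.0003,-0.0053,0,0,0,-0.12,-1]]}}

```text
time_s: 5.6
ee_pos: [0.5904, 0.0797, 0.0539]
eef_rot: [3.141, -0.002, 0.585]
force: [4.0, 1.5, 1.0]
grip_width: 0.0001
grip_force: 2.2
```

Call:
{"name": "jog_arm", "arguments": {"motion": [[-0.0007,-0.0053,0,0,0,-0.12,-1],[-0.0006,-0.0053,0,0,0,-0.12,-1],[-0.0004,-0.0053,0,0,0,-0.12,-1],[-0.0003,-0.0053,0,0,0,-0.12,-1]]}}

```text
time_s: 6.0
ee_pos: [0.5744, 0.094, 0.0541]
eef_rot: [3.14, -0.002, 1.065]
force: [4.6, 3.8, 1.9]
grip_width: 0.0004
grip_force: 2.6
```

```bash
cat >> h.py <<'E'
C0=np.array([.5525,.055]);JY=-.215;EY=np.array([-np.sin(JY),np.cos(JY)])
def dot(show=None,z=.069):
    """collar angle mod 2pi from the white dot, from scene and top cameras"""
    for n in ['scene','top']:
        im=ctrl.camera(n);m=ctrl.camera_model(n);u=proj(m,(*C0,z)).astype(int);r=26
        w=im[u[1]-r:u[1]+r,u[0]-r:u[0]+r]
        if show: cv2.imwrite(f'pics/{show}_{n}.png',cv2.resize(w,(400,400),interpolation=cv2.INTER_CUBIC)[:,:,::-1])
        cs,_,_=blobs(w,(0,0,115),(179,75,255),4)
        for c,s in cs:
            p=ray(m,c+u-r,z)[:2]-C0;d=np.hypot(*p)
            if .012<d<.04 and s[4]<90: print(n,'px',(c+u-r).round(1),'area',s[4],'r',d.round(4),'ang',((np.arctan2(p[1],p[0])-np.arctan2(EY[1],EY[0]))%6.2832).round(3))
E
python3 -c "
from h import *
dot('d1')
a=[cv2.imread(f'pics/d1_{n}.png') for n in ('scene','top')];cv2.imwrite('pics/d1.png',np.hstack(a))"
```

```text
(no output)
```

View pics/d1.png

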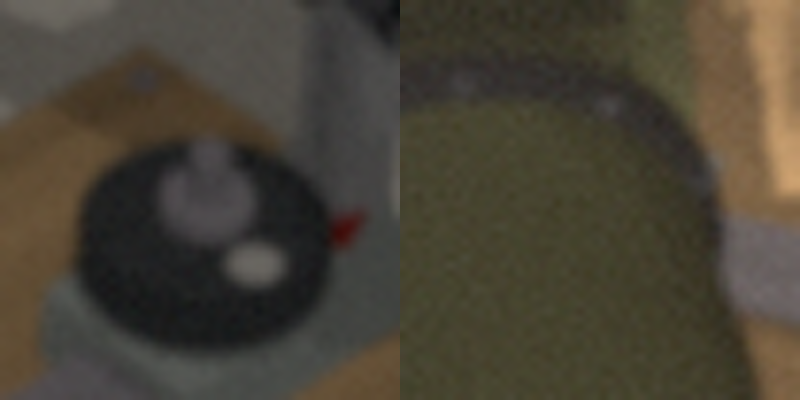

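The collar turns with the finger: in the scene crop (left half) the dot is now at the lower right (255,265), and the hub is at (207,195). The arm hides the collar in the top view, so I'll use the scene camera only.

Call:
{"name": "jog_arm", "arguments": {"motion": [[-0.0003,-0.0053,0,0,0,-0.12,-1],[-0.0003,-0.0053,0,0,0,-0.12,-1],[-0.0003,-0.0053,0,0,0,-0.12,-1],[-0.0003,-0.0053,0,0,0,-0.12,-1],[-0.0003,-0.0053,-0.0005,0,0,-0.12,-1]]}}

```text
time_s: 6.6
ee_pos: [0.5482, 0.0994, 0.0542]
eef_rot: [3.141, -0.001, 1.665]
force: [0.7, 2.2, -1.1]
grip_width: 0.0004
grip_force: 1.3
```

```bash
cat >> h.py <<'E'
C0=np.array([.554,.0555])
def dot(z=.069,tries=None,n='scene'):
    im=ctrl.camera(n);m=ctrl.camera_model(n);u=proj(m,(*C0,z)).astype(int);r=26
    w=im[u[1]-r:u[1]+r,u[0]-r:u[0]+r]
    th=[(0,0,88),(179,70,255)]
    cs,_,_=blobs(w,*th,6)
    for c,s in cs:
        p=ray(m,c+u-r,z)[:2]-C0;d=np.hypot(*p)
        if .010<d<.034: print(n,'px',(c+u-r).round(1),'area',s[4],'r',d.round(4),'ang',((np.arctan2(p[1],p[0])-np.arctan2(EY[1],EY[0]))%6.2832).round(3))
E
python3 -c "
from h import *
dot()
s=cv2.imread('pics/d1_scene.png');print(cv2.cvtColor(s,cv2.COLOR_BGR2HSV)[[265,235,195,200,320],[255,120,207,180,200]])"
```

```text
scene px [379.9 258.4] area 17 r 0.0253 ang 4.969
[[ 23  20 104]
 [ 75  16  32]
 [160  11  69]
 [160  10  78]
 [ 90  26  29]]
```

Call:
{"name": "jog_arm", "arguments": {"motion": [[-0.0012,-0.0053,0,0,0,-0.12,-1],[-0.0007,-0.0053,0,0,0,-0.12,-1],[-0.0003,-0.0053,0,0,0,-0.12,-1],[-0.0003,-0.0053,0,0,0,-0.12,-1],[-0.0003,-0.0053,0,0,0,-0.12,-1]]}}

```text
time_s: 7.15
ee_pos: [0.5237, 0.0885, 0.0542]
eef_rot: [3.141, -0.001, 2.262]
force: [-3.2, 5.9, 5.3]
grip_width: 0.0004
grip_force: 3.4
```

```bash
python3 -c "
from h import *
dot()"
```

```text
scene px [380.5 254. ] area 14 r 0.0235 ang 5.591
```

Call:
{"name": "jog_arm", "arguments": {"motion": [[-0.0003,-0.0053,0,0,0,-0.12,-1],[-0.0003,-0.0053,0,0,0,-0.12,-1],[-0.0003,-0.0053,0,0,0,-0.12,-1],[-0.0003,-0.0053,0,0,0,-0.12,-1],[-0.0003,-0.0053,0,0,0,-0.12,-1]]}}

```text
time_s: 7.7
ee_pos: [0.509, 0.066, 0.0539]
eef_rot: [-3.141, -0.002, 2.862]
force: [-2.7, 2.7, 1.5]
grip_width: 0.0007
grip_force: 1.6
```

Call:
{"name": "jog_arm", "arguments": {"motion": [[-0.0003,-0.0053,0,0,0,-0.12,-1],[-0.0003,-0.0053,0,0,0,-0.12,-1],[-0.0003,-0.0053,0,0,0,-0.12,-1],[-0.0003,-0.0053,0,0,0,-0.12,-1],[-0.0003,-0.0053,0,0,0,-0.12,-1]]}}

```text
time_s: 8.2
ee_pos: [0.5097, 0.0396, 0.0537]
eef_rot: [3.141, -0.001, -2.821]
force: [-0.7, 1.7, 0.2]
grip_width: 0.0001
grip_force: 0.8
```

```bash
python3 -c "
from h import *
dot();print(ctrl.get_obs()['qpos'])"
```

```text
scene px [373.8 247.7] area 10 r 0.0246 ang 0.418
[ 4.81728502e-03  3.99720087e-01  1.77427617e+00 -1.18173052e-04
  9.68798591e-01 -1.89368980e+00]
```

Call:
{"name": "jog_arm", "arguments": {"motion": [[0.01,0,0,0,0,0,-1],[-0.0005,0.0077,0,0,0,0.14,-1],[-0.0005,0.0077,0,0,0,0.14,-1],[-0.0005,0.0077,0,0,0,0.14,-1],[-0.0005,0.0077,0,0,0,0.14,-1]]}}

```text
time_s: 8.75
ee_pos: [0.4985, 0.0674, 0.0539]
eef_rot: [-3.141, -0.0, 2.889]
force: [0.3, -0.1, -0.2]
grip_width: 0.0005
grip_force: 0.0
```

Call:
{"name": "jog_arm", "arguments": {"motion": [[-0.0005,0.0077,0,0,0,0.14,-1],[-0.0005,0.0077,0,0,0,0.14,-1],[-0.0005,0.0077,0,0,0,0.14,-1],[-0.0005,0.0077,0,0,0,0.14,-1],[-0.0005,0.0077,0,0,0,0.14,-1]]}}

```text
time_s: 9.25
ee_pos: [0.5197, 0.0989, 0.0539]
eef_rot: [-3.141, -0.0, 2.189]
force: [0.5, 0.4, 0.0]
grip_width: 0.0004
grip_force: 0.0
```

Call:
{"name": "jog_arm", "arguments": {"motion": [[-0.0005,0.0077,0,0,0,0.14,-1],[-0.0005,0.0077,0,0,0,0.14,-1],[-0.0005,0.0077,0,0,0,0.14,-1],[-0.0005,0.0077,0,0,0,0.14,-1],[-0.0005,0.0077,0,0,0,0.14,-1]]}}

```text
time_s: 9.75
ee_pos: [0.5562, 0.1093, 0.0539]
eef_rot: [-3.141, 0.0, 1.489]
force: [-0.2, 0.7, 1.2]
grip_width: 0.0005
grip_force: 0.0
```

Call:
{"name": "jog_arm", "arguments": {"motion": [[-0.0005,0.0077,0,0,0,0.14,-1],[-0.0005,0.0077,0,0,0,0.14,-1],[-0.0005,0.0077,0,0,0,0.14,-1],[-0.0005,0.0077,0,0,0,0.14,-1],[-0.0005,0.0077,0,0,0,0.14,-1]]}}

```text
time_s: 10.25
ee_pos: [0.5908, 0.0938, 0.0538]
eef_rot: [-3.141, 0.0, 0.789]
force: [-0.2, -0.4, -0.5]
grip_width: 0.0002
grip_force: 0.0
```

Call:
{"name": "jog_arm", "arguments": {"motion": [[-0.0005,0.0077,0,0,0,0.14,-1],[-0.0005,0.0077,0,0,0,0.14,-1],[-0.0005,0.0077,0,0,0,0.14,-1],[-0.0005,0.0077,0,0,0,0.14,-1],[-0.0005,0.0077,0,0,0,0.14,-1]]}}

```text
time_s: 10.75
ee_pos: [0.6072, 0.0597, 0.0538]
eef_rot: [3.142, 0.001, 0.089]
force: [0.3, -0.0, -0.6]
grip_width: 0.0005
grip_force: 0.0
```

Call:
{"name": "jog_arm", "arguments": {"motion": [[-0.0005,0.0077,0,0,0,0.14,-1],[-0.0005,0.0077,0,0,0,0.14,-1],[-0.0005,0.0077,0,0,0,0.14,-1],[0,0,0,0,0,0,-1],[0,0,0,0,0,0,-1]]}}

```text
time_s: 11.25
ee_pos: [0.605, 0.0372, 0.0539]
eef_rot: [3.141, 0.0, -0.319]
force: [-0.8, 0.5, 0.9]
grip_width: 0.0003
grip_force: 0.0
```

```bash
cat >> h.py <<'E'
C0=np.array([.5528,.0542])
def rad():
    o=ctrl.get_obs();d=o['ee_pos'][:2]-C0;y=o['eef_rot'][2];print('t',o['time_s'],'r',np.hypot(*d).round(4),'phi',np.arctan2(d[1],d[0]).round(3),'yaw',y.round(3),'z',o['ee_pos'][2].round(4),'q',o['qpos'].round(2),'Fr',(o['force'][:2]@[np.cos(y),np.sin(y)]).round(1),'Ft',(o['force'][:2]@[-np.sin(y),np.cos(y)]).round(1))
E
python3 -c "
from h import *
rad();dot()"
```

```text
t 11.25 r 0.0549 phi -0.315 yaw -0.319 z 0.0539 q [ 0.    0.58  1.49 -0.    1.07  1.89] Fr -0.9 Ft 0.3
```

Call:
{"name": "jog_arm", "arguments": {"motion": [[-0.009,0,-0.002,0,0,0,-1],[-0.0025,0,0,0,0,0,-1],[0,0,0,0,0,0,-1]]}}

```text
time_s: 11.6
ee_pos: [0.5952, 0.0408, 0.0567]
eef_rot: [-3.141, -0.004, -0.319]
force: [7.3, -2.8, -2.6]
grip_width: 0.0003
grip_force: 4.3
```

Call:
{"name": "jog_arm", "arguments": {"motion": [[-0.0003,-0.0053,0,0,0,-0.12,-1],[-0.0003,-0.0053,0,0,0,-0.12,-1],[-0.0003,-0.0053,0,0,0,-0.12,-1],[-0.0003,-0.0053,0,0,0,-0.12,-1],[-0.0003,-0.0053,0,0,0,-0.12,-1]]}}

```text
time_s: 12.1
ee_pos: [0.5958, 0.0675, 0.0566]
eef_rot: [3.141, -0.003, 0.286]
force: [6.2, 0.4, -1.0]
grip_width: 0.0005
grip_force: 3.1
```

```bash
python3 -c "
from h import *
rad();dot(.07)"
```

```text
t 12.1 r 0.045 phi 0.299 yaw 0.286 z 0.0566 q [ 0.05  0.56  1.51 -0.    1.06  1.34] Fr 6.1 Ft -1.4
scene px [364.5 248. ] area 6 r 0.0222 ang 1.264
```

Call:
{"name": "jog_arm", "arguments": {"motion": [[-0.0006,-0.0053,0,0,0,-0.12,-1],[-0.0004,-0.0053,0,0,0,-0.12,-1],[-0.0003,-0.0053,0,0,0,-0.12,-1],[-0.0003,-0.0053,0,0,0,-0.12,-1],[-0.0003,-0.0053,0,0,0,-0.12,-1]]}}

```text
time_s: 12.65
ee_pos: [0.5808, 0.0897, 0.0566]
eef_rot: [3.14, -0.002, 0.886]
force: [5.0, 3.2, 0.8]
grip_width: 0.0007
grip_force: 2.5
```

Call:
{"name": "jog_arm", "arguments": {"motion": [[-0.0005,-0.0053,0,0,0,-0.12,-1],[-0.0004,-0.0053,0,0,0,-0.12,-1],[-0.0004,-0.0053,0,0,0,-0.12,-1],[-0.0003,-0.0053,0,0,0,-0.12,-1],[-0.0003,-0.0053,0,0,0,-0.12,-1]]}}

```text
time_s: 13.15
ee_pos: [0.556, 0.0995, 0.0566]
eef_rot: [3.14, -0.001, 1.486]
force: [1.9, 4.1, 2.2]
grip_width: 0.0003
grip_force: 1.9
```

```bash
python3 -c "
from h import *
rad();dot(.07)"
```

```text
t 13.15 r 0.0454 phi 1.501 yaw 1.486 z 0.0566 q [0.11 0.5  1.62 0.   1.02 0.2 ] Fr 4.2 Ft -1.5
scene px [358. 254.] area 15 r 0.0243 ang 2.44
```

Call:
{"name": "jog_arm", "arguments": {"motion": [[-0.0007,-0.0053,0,0,0,-0.12,-1],[-0.0005,-0.0053,0,0,0,-0.12,-1],[-0.0004,-0.0053,0,0,0,-0.12,-1],[-0.0003,-0.0053,0,0,0,-0.12,-1],[-0.0003,-0.0053,0,0,0,-0.12,-1]]}}

```text
time_s: 13.7
ee_pos: [0.5301, 0.0933, 0.0565]
eef_rot: [3.141, -0.001, 2.083]
force: [-0.9, 4.3, 3.8]
grip_width: 0.0002
grip_force: 2.4
```

Call:
{"name": "jog_arm", "arguments": {"motion": [[-0.0004,-0.0053,0,0,0,-0.12,-1],[-0.0004,-0.0053,0,0,0,-0.12,-1],[-0.0004,-0.0053,0,0,0,-0.12,-1],[-0.0004,-0.0053,0,0,0,-0.12,-1],[-0.0004,-0.0053,0,0,0,-0.12,-1]]}}

```text
time_s: 14.2
ee_pos: [0.5119, 0.0736, 0.0561]
eef_rot: [3.142, -0.001, 2.683]
force: [-2.0, 2.7, 2.5]
grip_width: 0.0004
grip_force: 1.7
```

Call:
{"name": "jog_arm", "arguments": {"motion": [[-0.0005,-0.0053,0,0,0,-0.12,-1],[-0.0005,-0.0053,0,0,0,-0.12,-1],[-0.0004,-0.0053,0,0,0,-0.12,-1],[-0.0004,-0.0053,0,0,0,-0.12,-1],[-0.0003,-0.0053,0,0,0,-0.12,-1]]}}

```text
time_s: 14.7
ee_pos: [0.5082, 0.0473, 0.056]
eef_rot: [3.141, -0.001, -3.0]
force: [-2.9, 1.2, 2.2]
grip_width: 0.0003
grip_force: 1.4
```

```bash
python3 -c "
from h import *
rad();dot(.071)"
```

```text
t 14.7 r 0.0452 phi -2.987 yaw -3.0 z 0.056 q [ 0.02  0.39  1.78  0.    0.97 -1.69] Fr 2.7 Ft -1.6
scene px [370.  261.9] area 16 r 0.0276 ang 4.002
```

Call:
{"name": "jog_arm", "arguments": {"motion": [[0.01,0,0,0,0,0,-1],[-0.0005,0.0077,0,0,0,0.14,-1],[-0.0005,0.0077,0,0,0,0.14,-1],[-0.0005,0.0077,0,0,0,0.14,-1],[-0.0005,0.0077,0,0,0,0.14,-1]]}}

```text
time_s: 15.25
ee_pos: [0.5024, 0.0765, 0.0559]
eef_rot: [-3.141, -0.0, 2.709]
force: [0.2, -0.1, 0.6]
grip_width: -0.0
grip_force: 0.0
```

Call:
{"name": "jog_arm", "arguments": {"motion": [[-0.0005,0.0077,0,0,0,0.14,-1],[-0.0005,0.0077,0,0,0,0.14,-1],[-0.0005,0.0077,0,0,0,0.14,-1],[-0.0005,0.0077,0,0,0,0.14,-1],[-0.0005,0.0077,0,0,0,0.14,-1]]}}

```text
time_s: 15.75
ee_pos: [0.5289, 0.1037, 0.0559]
eef_rot: [-3.141, -0.0, 2.01]
force: [0.5, -0.9, 0.3]
grip_width: 0.0006
grip_force: 0.0
```

Call:
{"name": "jog_arm", "arguments": {"motion": [[-0.0005,0.0077,0,0,0,0.14,-1],[-0.0005,0.0077,0,0,0,0.14,-1],[-0.0005,0.0077,0,0,0,0.14,-1],[-0.0005,0.0077,0,0,0,0.14,-1],[-0.0005,0.0077,0,0,0,0.14,-1]]}}

```text
time_s: 16.25
ee_pos: [0.5666, 0.1075, 0.0559]
eef_rot: [-3.141, 0.0, 1.309]
force: [0.1, 0.2, 0.1]
grip_width: 0.0005
grip_force: 0.0
```

Call:
{"name": "jog_arm", "arguments": {"motion": [[-0.0005,0.0077,0,0,0,0.14,-1],[-0.0005,0.0077,0,0,0,0.14,-1],[-0.0005,0.0077,0,0,0,0.14,-1],[-0.0005,0.0077,0,0,0,0.14,-1],[-0.0005,0.0077,0,0,0,0.14,-1]]}}

```text
time_s: 16.75
ee_pos: [0.5979, 0.0861, 0.0559]
eef_rot: [-3.142, 0.0, 0.609]
force: [0.6, -0.9, -0.1]
grip_width: 0.0006
grip_force: 0.0
```

Call:
{"name": "jog_arm", "arguments": {"motion": [[-0.0005,0.0077,0,0,0,0.14,-1],[0,0,0,0,0,0,-1],[0,0,0,0,0,0,-1]]}}

```text
time_s: 17.05
ee_pos: [0.6019, 0.0796, 0.0559]
eef_rot: [-3.141, 0.0, 0.481]
force: [-0.1, 0.3, -1.0]
grip_width: 0.0001
grip_force: 0.0
```

```bash
python3 -c "
from h import *
rad();dot(.071)"
```

```text
t 17.05 r 0.0553 phi 0.478 yaw 0.481 z 0.0559 q [ 0.07  0.58  1.49 -0.    1.07  1.16] Fr 0.0 Ft 0.3
scene px [368.9 261.9] area 8 r 0.0277 ang 3.915
```

Call:
{"name": "jog_arm", "arguments": {"motion": [[-0.009,0,-0.001,0,0,0,-1],[-0.0028,0,0,0,0,0,-1],[0,0,0,0,0,0,-1]]}}

```text
time_s: 17.4
ee_pos: [0.5923, 0.0744, 0.0577]
eef_rot: [3.141, -0.003, 0.481]
force: [4.8, 5.4, -1.4]
grip_width: 0.0007
grip_force: 3.4
```

Call:
{"name": "jog_arm", "arguments": {"motion": [[-0.0004,-0.0053,0,0,0,-0.12,-1],[-0.0004,-0.0053,0,0,0,-0.12,-1],[-0.0004,-0.0053,0,0,0,-0.12,-1],[-0.0003,-0.0053,0,0,0,-0.12,-1],[-0.0003,-0.0053,0,0,0,-0.12,-1]]}}

```text
time_s: 17.9
ee_pos: [0.5737, 0.0933, 0.0576]
eef_rot: [3.14, -0.002, 1.086]
force: [4.7, 6.2, 1.2]
grip_width: 0.0005
grip_force: 3.4
```

Call:
{"name": "jog_arm", "arguments": {"motion": [[-0.0004,-0.0053,0,0,0,-0.12,-1],[-0.0004,-0.0053,0,0,0,-0.12,-1],[-0.0004,-0.0053,0,0,0,-0.12,-1],[-0.0004,-0.0053,0,0,0,-0.12,-1],[-0.0004,-0.0053,0,0,0,-0.12,-1]]}}

```text
time_s: 18.4
ee_pos: [0.5474, 0.0981, 0.0577]
eef_rot: [3.14, -0.001, 1.686]
force: [0.2, 7.9, 3.2]
grip_width: 0.0008
grip_force: 3.8
```

```bash
python3 -c "
from h import *
rad();dot(.071)"
```

```text
t 18.4 r 0.0442 phi 1.693 yaw 1.686 z 0.0577 q [ 0.11  0.48  1.65  0.    1.02 -0.01] Fr 7.8 Ft -1.1
scene px [380.3 256.8] area 16 r 0.0261 ang 5.136
```

Call:
{"name": "jog_arm", "arguments": {"motion": [[-0.0003,-0.0053,0,0,0,-0.12,-1],[-0.0003,-0.0053,0,0,0,-0.12,-1],[-0.0003,-0.0053,0,0,0,-0.12,-1],[-0.0003,-0.0053,0,0,0,-0.12,-1],[-0.0003,-0.0053,0,0,0,-0.12,-1]]}}

```text
time_s: 18.95
ee_pos: [0.5229, 0.0873, 0.0574]
eef_rot: [3.141, -0.001, 2.286]
force: [-1.5, 4.9, 4.1]
grip_width: 0.0005
grip_force: 2.3
```

Call:
{"name": "jog_arm", "arguments": {"motion": [[-0.0003,-0.0053,0,0,0,-0.12,-1],[-0.0003,-0.0053,0,0,0,-0.12,-1],[-0.0003,-0.0053,0,0,0,-0.12,-1],[0,0,0,0,0,0,-1]]}}

```text
time_s: 19.35
ee_pos: [0.5127, 0.0743, 0.0571]
eef_rot: [-3.142, -0.001, 2.642]
force: [-2.6, 1.5, 2.0]
grip_width: 0.0004
grip_force: 1.6
```

```bash
python3 -c "
from h import *
rad();dot(.072)
im=ctrl.camera('scene');cv2.imwrite('pics/e1.png',cv2.resize(im[225:285,335:405],None,fx=8,fy=8,interpolation=cv2.INTER_CUBIC)[:,:,::-1])
m=ctrl.camera_model('scene')
for a in (0,-.2,.2):
  t=np.arctan2(EY[1],EY[0])+a;p=C0+.025*np.array([np.cos(t),np.sin(t)]);print(a,((proj(m,(*p,.072))+.5-[335,225])*8).round())
print(((proj(m,(*C0,.080))+.5-[335,225])*8).round())
"
```

```text
t 19.35 r 0.0449 phi 2.677 yaw 2.642 z 0.0571 q [ 0.07  0.41  1.75  0.    0.98 -1.  ] Fr 3.0 Ft -0.1
scene px [378.1 249.8] area 17 r 0.0237 ang 6.088
0 [341. 192.]
-0.2 [353. 201.]
0.2 [327. 184.]
[278. 207.]
```

View pics/e1.png

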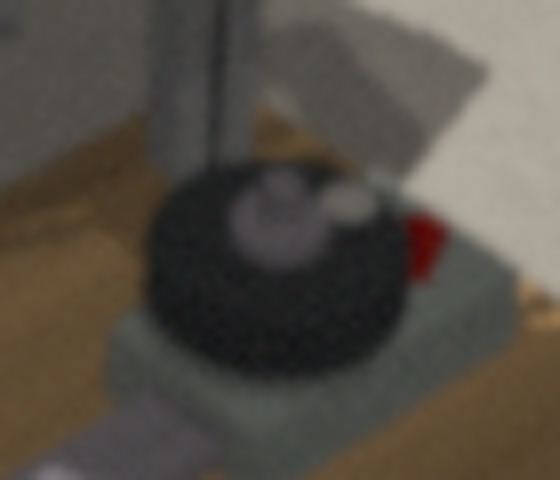

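The dot is at crop (349,202). The zero position should be at (341,192) and −0.2 rad at (353,201), so about 0.17 rad remains.

Call:
{"name": "jog_arm", "arguments": {"motion": [[-0.0006,-0.004,0,0,0,-0.09,-1],[-0.0003,-0.004,0,0,0,-0.09,-1],[0,0,0,0,0,0,-1],[0,0,0,0,0,0,-1]]}}

```text
time_s: 19.85
ee_pos: [0.5102, 0.0671, 0.057]
eef_rot: [-3.141, -0.001, 2.817]
force: [-5.6, 2.0, 4.5]
grip_width: 0.0004
grip_force: 3.3
```

```bash
python3 -c "
from h import *
rad();dot(.072)"
```

```text
t 19.85 r 0.0445 phi 2.847 yaw 2.817 z 0.057 q [ 0.06  0.4   1.76  0.    0.98 -1.19] Fr 5.9 Ft -0.1
```

Call:
{"name": "jog_arm", "arguments": {"motion": [[0.012,0,0,0,0,0,-1],[0.003,0,-0.03,0,0,0,-1],[0,0,-0.05,0,0,0,-1],[0,0,-0.04,0,0,0.14,-1],[0,0,0,0,0,0.14,-1]]}}

```text
time_s: 20.4
ee_pos: [0.4987, 0.0718, 0.1824]
eef_rot: [3.136, 0.007, 2.531]
force: [1.0, 0.3, -0.4]
grip_width: 0.0008
grip_force: 0.0
```

Call:
{"name": "jog_arm", "arguments": {"motion": [[0,0,0,0,0,0.14,-1],[0,0,0,0,0,0.14,-1],[0,0,0,0,0,0.14,-1],[0,0,0,0,0,0.14,-1],[0,0,0,0,0,0.14,-1]]}}

```text
time_s: 20.9
ee_pos: [0.4967, 0.0716, 0.177]
eef_rot: [3.141, 0.0, 1.831]
force: [1.1, 0.3, -0.0]
grip_width: 0.0006
grip_force: 0.0
```

Call:
{"name": "jog_arm", "arguments": {"motion": [[0,0,0,0,0,0.14,-1],[0,0,0,0,0,0.14,-1],[0,0,0,0,0,0.14,-1],[0,0,0,0,0,0.07,-1],[0,0,0,0,0,0,-1]]}}

```text
time_s: 21.4
ee_pos: [0.4966, 0.0716, 0.1769]
eef_rot: [3.141, 0.0, 1.346]
force: [-0.0, -0.4, -0.0]
grip_width: 0.0005
grip_force: 0.0
```

```bash
python3 - <<'E'
from h import *
o=ctrl.get_obs();print(o['ee_pos'],o['eef_rot'],o['qpos'].round(2));y=o['eef_rot'][2];w=np.array([.5146,-.1207])-o['ee_pos'][:2]
print('shift',w@[np.cos(y),np.sin(y)],w@[np.sin(y),-np.cos(y)])
E
```

```text
[0.49663858 0.07158687 0.17693152] [3.14129274e+00 1.41372422e-04 1.34626604e+00] [ 0.07  0.22  1.69 -0.    1.23  0.29]
shift -0.1834611581104002 0.060322942289549715
```

Now I'll move over to the tab side, then measure the dot with the arm out of the way.

Call:
{"name": "jog_arm", "arguments": {"motion": [[-0.02,0.006,0,0,0,0,-1],[-0.03,0.01,0,0,0,0,-1],[-0.03,0.01,0,0,0,0,-1],[-0.03,0.01,0,0,0,0,-1],[-0.03,0.01,0,0,0,0,-1]]}}

```text
time_s: 21.9
ee_pos: [0.5108, -0.0764, 0.1771]
eef_rot: [3.141, 0.0, 1.351]
force: [0.2, 0.4, -0.7]
grip_width: 0.0003
grip_force: 0.0
```

Call:
{"name": "jog_arm", "arguments": {"motion": [[-0.03,0.01,0,0,0,0,-1],[-0.0135,0.0043,0,0,0,0,-1],[0,0,0,0,0,0,-1],[0,0,0,0,0,0,-1]]}}

```text
time_s: 22.3
ee_pos: [0.5151, -0.1199, 0.1769]
eef_rot: [-3.141, -0.0, 1.35]
force: [0.0, -0.2, 1.1]
grip_width: 0.0005
grip_force: 0.0
```

```bash
python3 - <<'E'
from h import *
o=ctrl.get_obs();print(o['ee_pos'],o['eef_rot'])
m=ctrl.camera_model('wrist');w=ctrl.camera('wrist');s=ctrl.camera('scene');t=ctrl.camera('top');mt=ctrl.camera_model('top')
u=proj(mt,(*C0,.07)).astype(int)
T=cv2.resize(t[u[1]-25:u[1]+25,u[0]-25:u[0]+25],(300,300),interpolation=cv2.INTER_CUBIC)
S=cv2.resize(s[225:285,340:400],(300,300),interpolation=cv2.INTER_CUBIC)
img=np.zeros((600,800,3),np.uint8);img[:300,:300]=T;img[300:,:300]=S;img[:375,300:]=cv2.resize(w,(500,375))
cv2.imwrite('pics/f1.png',img[:,:,::-1]);cv2.imwrite('pics/w3.png',w[:,:,::-1])
print('top crop origin',u-25,'wrist collar px',proj(m,(*C0,.072)),proj(m,(*(C0+.025*EY),.072)),'tab',proj(m,(.5206,-.0934,.085)))
E
```

```text
[ 0.51512357 -0.11990398  0.17685237] [-3.14134190e+00 -2.01620334e-04  1.34999743e+00]
top crop origin [290 157] wrist collar px [316.60928026 -30.02999284] [316.36698202 -72.6858124 ] tab [317.94410606 205.44052934]
```

View pics/f1.png

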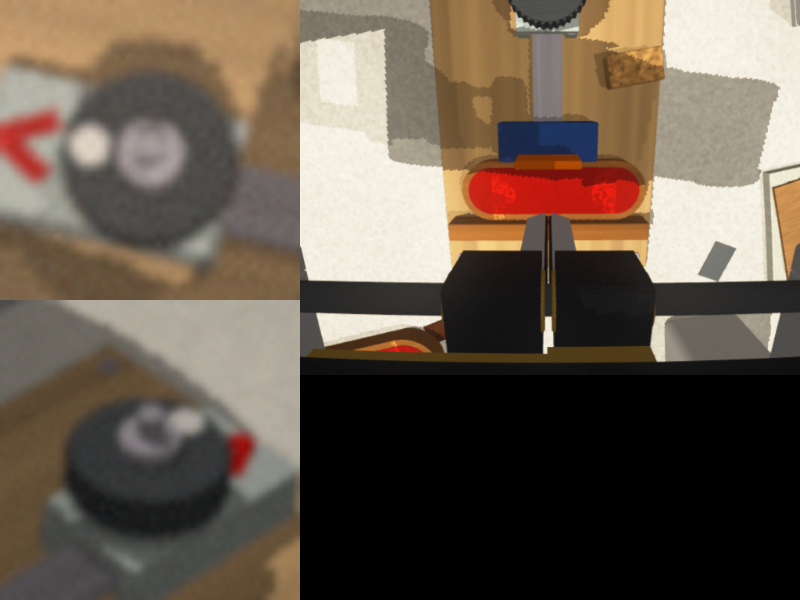

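The top crop shows the dot at (90,145) and the disc centre near (150,158), so the dot points along the arrow to within about 0.05 rad. In the wrist view the tab is at (548,162), matching the predicted position. Descending to push.

Call:
{"name": "jog_arm", "arguments": {"motion": [[0,0,0.03,0,0,0,-1],[0,0,0.035,0,0,0,-1],[0,0,0.03,0,0,0,-1],[0,0,0.018,0,0,0,-1],[0,0,0,0,0,0,-1]]}}

```text
time_s: 22.95
ee_pos: [0.514, -0.1195, 0.0619]
eef_rot: [-3.138, -0.0, 1.351]
force: [-0.1, 0.3, 0.7]
grip_width: 0.0003
grip_force: 0.0
```

Call:
{"name": "jog_arm", "arguments": {"motion": [[0.008,0,0,0,0,0,-1],[0.008,0,0,0,0,0,-1],[0.008,0,0,0,0,0,-1],[0.008,0,0,0,0,0,-1],[0,0,0,0,0,0,-1]]}}

```text
time_s: 23.45
ee_pos: [0.5226, -0.0883, 0.0644]
eef_rot: [3.141, -0.0, 1.351]
force: [-0.4, 0.2, 0.4]
grip_width: 0.0006
grip_force: 0.0
```

Call:
{"name": "jog_arm", "arguments": {"motion": [[0.008,0,0,0,0,0,-1],[0.008,0,0,0,0,0,-1],[0.008,0,0,0,0,0,-1],[0.004,0,0,0,0,0,-1],[0,0,0,0,0,0,-1]]}}

```text
time_s: 23.95
ee_pos: [0.5284, -0.0619, 0.064]
eef_rot: [-3.142, 0.001, 1.35]
force: [0.0, -3.2, 2.7]
grip_width: 0.0006
grip_force: 1.3
```

Call:
{"name": "jog_arm", "arguments": {"motion": [[0.003,0,0,0,0,0,-1],[0,0,0,0,0,0,-1]]}}

```text
time_s: 24.15
ee_pos: [0.5284, -0.0616, 0.064]
eef_rot: [-3.141, 0.004, 1.35]
force: [-6.8, -23.2, 4.0]
grip_width: 0.0003
grip_force: 11.9
```

Call:
{"name": "jog_arm", "arguments": {"motion": [[0.003,0,0,0,0,0,-1],[0,0,0,0,0,0,-1]]}}

```text
time_s: 24.35
ee_pos: [0.5285, -0.0613, 0.0641]
eef_rot: [-3.141, 0.009, 1.35]
force: [-12.7, -44.1, 5.8]
grip_width: 0.0006
grip_force: 22.8
```

Call:
{"name": "jog_arm", "arguments": {"motion": [[0.002,0,0,0,0,0,-1],[0,0,0,0,0,0,-1]]}}

```text
time_s: 24.55
ee_pos: [0.5286, -0.0611, 0.0642]
eef_rot: [-3.141, 0.011, 1.349]
force: [-17.1, -58.1, 8.2]
grip_width: 0.0003
grip_force: 29.9
```

It has come up against a hard stop. Backing off, lifting and checking.

Call:
{"name": "jog_arm", "arguments": {"motion": [[-0.01,0,0,0,0,0,-1],[-0.015,0,0,0,0,0,-1],[0,0,-0.03,0,0,0,-1],[0,0,-0.04,0,0,0,-1],[0,0,-0.04,0,0,0,-1]]}}

```text
time_s: 25.05
ee_pos: [0.5242, -0.0787, 0.175]
eef_rot: [-3.14, -0.001, 1.35]
force: [-0.2, -0.8, 0.3]
grip_width: 0.0006
grip_force: 0.0
```

Call:
{"name": "jog_arm", "arguments": {"motion": [[-0.03,0,-0.03,0,0,0,-1],[-0.03,0,-0.03,0,0,0,-1],[-0.02,0,0,0,0,0,-1],[0,0,0,0,0,0,-1],[0,0,0,0,0,0,-1]]}}

```text
time_s: 25.55
ee_pos: [0.5069, -0.1565, 0.2334]
eef_rot: [-3.141, -0.001, 1.349]
force: [-0.2, 0.7, -0.3]
grip_width: 0.0004
grip_force: 0.0
```

```bash
python3 - <<'E'
from h import *
o=ctrl.get_obs();print(o['time_s'],o['ee_pos'],o['force'])
s=ctrl.camera('scene');t=ctrl.camera('top');mt=ctrl.camera_model('top')
img=np.zeros((560,740,3),np.uint8);T=cv2.resize(t[125:265,260:445],None,fx=4,fy=4,interpolation=cv2.INTER_CUBIC)
img[:]=T;cv2.imwrite('pics/g1.png',img[:,:,::-1])
o0=C0-.115*EY
for n,im,f in [('before',cv2.imread('pics/top0.png')[:,:,::-1].copy(),0),('after',t,1)]:
    for nm,lo,hi,z in [('blue',(105,120,30),(125,255,255),.045),('orange',(6,190,120),(14,255,255),.085),('red',(0,190,80),(4,255,255),.03)]:
        for c,st in blobs(im,lo,hi,30)[0]:
            if 265<c[0]<445 and 130<c[1]<262: print(n,nm,c.round(1),st[4],'jig y',((ray(mt,c,z)[:2]-o0)@EY).round(4))
E
```

```text
25.55 [ 0.50688764 -0.15647321  0.2333836 ] [-0.15911362  0.65286605 -0.25569997]
before blue [366.8 198.1] 399 jig y -0.0161
before orange [376.6 197. ] 67 jig y -0.0362
before red [388.4 201. ] 586 jig y -0.0712
after blue [345.3 199.3] 128 jig y 0.0351
after red [385.3 198.3] 263 jig y -0.0621
```

View pics/g1.png

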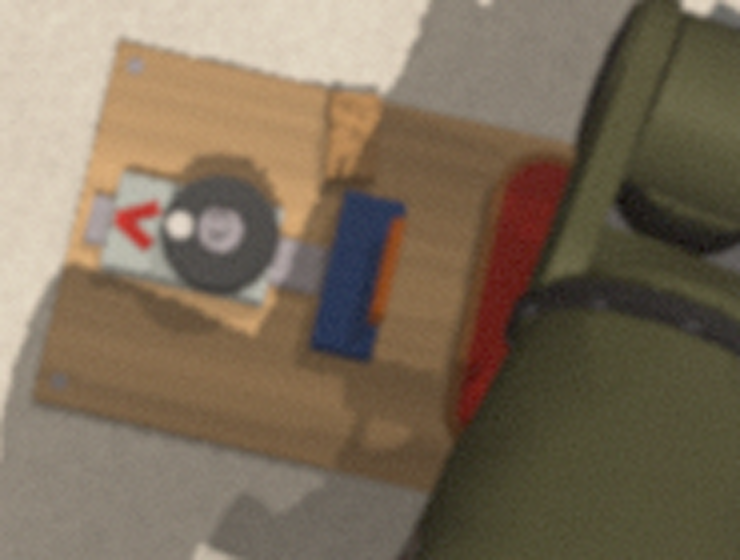

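The stop has moved 50 mm to its end. The dot at (180,225) is still at the arrow, the blank and the sanding block are where they were, and the arm is clear.

```bash
python3 -c "
from station import ctrl
print(ctrl.hand_in())"
```

```text
the job is handed in; nothing more can be done
None
```

The job is handed in: the collar's dot is at the arrow for the second time (within about 0.05 rad by camera), the stop is fully back after about 50 mm of travel, nothing was gripped, and the blank and sanding block look unmoved.

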